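# Caliper the milled tongue of a steel link

### The job

I need the width of the milled tongue on the steel link before it is welded up: lay the open caliper flat on the bench with its long jaws either side of the tongue (the link's narrow end), and put it down there. Then take it across the two long jaws and slide them shut until both bear squarely on the tongue, and leave it closed on the tongue for me to read. Leave the link lying where it is, within a few centimetres, and do not knock the other things on the bench about.

Things in the scene. Friction and masses are not known exactly. Their poses are not given: they have to be found in the camera images.
- caliper: Steel dial caliper lying flat, dial up, about 0.46 kg: beam 200 long, 20 wide (x), 8 mm thick, with two long jaws to one side. Origin: middle of the beam, at its underside (bench level when it lies flat). x points the way the long jaws point, y along the beam from the fixed jaw to the far end, z up. Thin inside-measuring nibs reach to x = -31 mm behind each jaw; keep clear of them.
- slide (a joint): Jaw opening in m (distance between the measuring faces; 0 = touching), starts 0.041 to 0.045, runs to 0.10. Stiff: about 4.5 N friction, more than the caliper's own on the bench, so pushing one jaw alone mostly drags the whole caliper; squeezing the two long jaws together from outside shuts them. It stays where it is left.
- fixed_jaw: Long jaw fixed to the beam's end. Origin on the beam's centre line (caliper y = -88 mm), at the underside, in the plane of its measuring face; axes as the caliper's. The jaw is 12 mm wide (y = -12 to 0 mm) and 14 mm tall, out to x = 58 mm, then a 7 mm wide tip to x = 67 mm.
- slide_jaw: Long jaw on the slide, facing the fixed one. Origin on the beam's centre line, at the underside, in the plane of its measuring face; axes as the caliper's. The jaw is 12 mm wide (y = 0 to 12 mm), 14 mm tall, out to x = 58 mm, then a 7 mm wide tip to x = 67 mm.
- link: Steel link lying on the bench, 136 long, 24 mm high, 0.85 kg: a body 80 long and 40 mm wide, and at one end a milled tongue 56 long and 26 mm wide, full height, central. Origin on the underside, centre line, midway along. x along the link: tongue x = -68 to -12 mm, body -12 to 68 mm. The tongue starts roughly towards the robot.
- tongue (a point): Middle of the tongue, on the underside (bench level), 40 mm from the link's origin; axes as the link's. The caliper goes with its beam beyond the tongue's end, its x the same way as the link's x; with this point about 50 mm in x from the caliper's origin the beam clears the tongue's end and the jaw tips clear the wide body.
- coupling: Bystander: plain steel pipe coupling standing on end, 48 mm across, 45 mm high; origin at the centre of its underside.
- offcut: Bystander: plain steel bar offcut 120 x 40 x 24 mm lying flat, the same width all along (no tongue); origin at the centre of its underside.
- disc: Bystander: dark grinding disc lying flat, 115 mm across, 7 mm thick; origin at the centre of its underside.
- housing (a point): Middle of the slide's housing, at bench level when flat: on the beam's centre line, 35 mm in y from the sliding jaw's face. The housing is 34 mm wide (x = -17 to 17), 70 long (y), 14 mm tall, with a 32 mm dial on top up to 21 mm high. Near the centre of mass: carry it here, fingers closing along x. A thumb roller sticks out 8 mm on the -x side, 28 mm further along y.
Things that resemble listed ones, but are neither listed nor needed, are in the scene too. What is shaped like the caliper but pink or yellow is not meant.

How it is judged (in metres and radians):
On the way, in this order (a step that is already met when the one before it is completed fails the run):
1. the caliper lies flat on the bench astride the tongue, its jaws still open (over 34 mm), and the fingers are off it (value of joint slide above 0.034 m and y of tongue in the frame of fixed_jaw above 0.012 m and y of tongue in the frame of slide_jaw below -0.012 m and x of tongue in the frame of caliper between 0.034 and 0.074 m and height (world z) of caliper below 0.004 m and angle between caliper's own z axis and vertical below 0.05 rad and contact force between the fingers and caliper below 0.2 N), for 0.1 s.
2. both jaws are pressed on the tongue at once, each with more than 2 N (contact force between each of fixed_jaw, slide_jaw and link above 2 N and value of joint slide below 0.0275 m), for 0.2 s.
At the end, for the whole second after the job is handed in: The caliper lies flat on the bench at rest, its jaws shut on the tongue: opening between 24.5 and 27.5 mm (the tongue is 26 mm), the tongue between the jaws with at least 20 mm of its length inside them, the jaws square to the tongue within 0.05 rad; the link lies flat within 40 mm of where it was (value of joint slide between 0.0245 and 0.0275 m and y of tongue in the frame of fixed_jaw above 0.01 m and y of tongue in the frame of slide_jaw below -0.01 m and x of tongue in the frame of caliper between 0.034 and 0.074 m and angle between the x axis of caliper and the x axis of link, either way round below 0.05 rad and height (world z) of caliper below 0.004 m and angle between each of caliper, link's own z axis and vertical below 0.05 rad and distance of link from where it was at the start of the episode below 0.04 m and linear speed of each of caliper, link below 0.01 m/s); the robot touches nothing.
It fails at once if the coupling, the bar offcut or the disc is moved by more than 30 mm (distance of any of coupling, offcut, disc from where it was at the start of the episode above 0.03 m).
It also fails if it takes over 45 s, if anything falls off the work surface, if the arm or the gripper's body presses on something with over 40 N, if the wrist force passes 120 N, or if a joint passes its speed limit or range.

### The arm

A 7-joint arm with a two-finger parallel gripper is mounted at the origin on the work surface. World frame = base frame: x ahead of the robot, y to its left, z up, the work surface at z = 0. Lengths are in mm, angles in rad, forces in N, time in s.
With the tool pointing down it reaches from about 400 to 875 mm from the base axis. Payload 4.4 kg.
Tool frame: the origin (TCP) lies at the very end of the fingers, on their centre line; the grasp point (between the pads) lies 19 mm behind it; z points along the fingers, y is the direction in which the jaws open and shut (so a half turn about z gives the same grasp; the last joint's range is limited). The gripper opens to 85 mm and grips with 20 to 120 N. Pads are 22 mm wide; open, the fingers measure 114 mm over their backs; the gripper's body (76 mm by 85 mm) begins 54 mm behind the grasp point. The pads swing forward as they close: fully open they stand 13 mm farther back than shut.
Start: joints at [-1.321, 0.628, 0.038, 1.517, -0.027, 0.996, -0.02], TCP at [201.851, 617.879, 231.313] pointing down, gripper open.
Joint ranges: [-3.06, 3.06], [-0.37, 2.12], [-1.25, 1.32], [0.18, 2.47], [-1.1, 4.24], [0.23, 1.98], [-2.94, 2.94]. Speed limits (rad/s): [2.57, 2.57, 3.14, 3.14, 3.14, 3.14, 3.14].

### API

Orientations are given as [roll, pitch, yaw] about the fixed x, y, z axes, in that order (R = Rz(yaw) Ry(pitch) Rx(roll)).
In Python, from cell import ctrl, eyes gives the robot as it stands.
- The arm moves only by the tool move_arm, never from a script. Its argument "increments" is a list of rows, each a list of 6 numbers: the shift along the tool's x, y, z in cm, then the turn, a rotation vector about the tool's x, y, z in degrees. In form: [[x, y, z, wx, wy, wz], ...]. A call has 1 to 20 rows; each row is the pose to reach, as a shift and turn from the pose commanded when the call began, along the tool's axes at that moment; what a row does not reach only later rows make up. A row lasts 1/10 s, in which the tool goes at most 50 mm and 8.59 degrees, less where a joint would pass 70% of its speed; a pose out of reach is approached as far as the arm can. A call with a gripper value outside its range is refused whole. "grip" is the opening, from -1 (shut) to 1 (fully open), set as the call begins (left out, the last holds). The fingers move at their own pace and stop on an object; the grip force is fixed at half the most. Time passes only in rows, so rows that repeat a pose let the fingers close. It gives the time, the measured TCP pose, the force and the opening at its end, in the units of the state.
- ctrl.read_state(): the state, without advancing time (a new reading comes with each control period).
- eyes.get_image(name): name is "scene" or "side" or "wrist"; returns the picture (480x640x3 uint8, red, green, blue); there is no depth.
- eyes.calibration(name): a dict with "fx", "fy", "cx", "cy" (pixels), "dist" ([k1, k2, p1, p2, k3] as OpenCV has them; the pictures are not rectified), "pose" (4x4, takes a point from camera to world coordinates); the wrist camera has in their place "tool_from_camera" (4x4, takes a point from camera to tool coordinates, whose origin is the TCP and whose axes are the flange's). Camera axes: x right, y up, looking along -z (the intrinsics and any distortion apply to the point x, -y, -z); pixel columns grow to the right and rows downward; lengths in mm; the calibration is good to about 2 mm. A picture is of the moment at which its call begins: read the wrist's pose just before it. calibration takes no time and is no camera call.
- ctrl.finish_job(): hands the job in, once; it reports no verdict.
The state is a dict: "clock": time; "qpos": joint angles; "qd": joint speeds; "tau": joint torques, N m; "eef_pos": TCP position; "tool_rot": TCP orientation; "force": force on the tool from outside, world axes, zero at the start; "torque": the same for the moment, N m; "width": finger opening in mm.
Only numpy, scipy, OpenCV 4.12 (cv2) and the standard library are available. Lean on these libraries where they do the work, as an engineer would, in place of code of your own. Each camera call takes 0.05 s, during which the arm holds its last target. There are 200 camera calls.

## Working session

There is one attempt and no reset: what is moved stays moved. The work goes in short steps, Python scripts to look and compute and a tool call to move; the robot and the scene stay as the last step left them, time stands still between calls to the robot, and variables do not carry over. Pictures are saved under pics/ and viewed, about 8 in all and at most 12, crops included, and the job is handed in when it is done.

Besides the shell and the picture viewer there is one more tool, called as a command line: name --pt "numbers of a row" for each row, then --argument value for the rest. move_arm: Moves the arm, as the interface text tells. Its arguments: {"type":"object","properties":{"increments":{"type":"array","items":{"type":"array","items":{"type":"number"}}},"grip":{"type":"number"}},"required":["increments"]}

```bash
mkdir -p pics; ls; cat > h.py <<'E'
import numpy as np, cv2, json
from scipy.spatial.transform import Rotation as R
from cell import ctrl, eyes
def tool_T(s):
    T=np.eye(4); T[:3,:3]=R.from_euler('xyz',s['tool_rot']).as_matrix(); T[:3,3]=s['eef_pos']; return T
def cam(name,s=None):
    c=eyes.calibration(name)
    P=np.array(c['pose']) if 'pose' in c else tool_T(s)@np.array(c['tool_from_camera'])
    K=np.array([[c['fx'],0,c['cx']],[0,c['fy'],c['cy']],[0,0,1.]]); return K,np.array(c['dist'],float),P
def pix2w(C,uv,z):
    K,d,P=C; n=cv2.undistortPoints(np.array(uv,float).reshape(-1,1,2),K,d)[:,0]
    r=np.c_[n[:,0],-n[:,1],-np.ones(len(n))]@P[:3,:3].T; o=P[:3,3]
    return o+r*((z-o[2])/r[:,2])[:,None]
def w2pix(C,p):
    K,d,P=C; q=(np.asarray(p,float).reshape(-1,3)-P[:3,3])@P[:3,:3]; q=q*[1,-1,-1]
    return cv2.projectPoints(q,np.zeros(3),np.zeros(3),K,d)[0][:,0]
E
python3 - <<'E'
from h import *
s=ctrl.read_state(); print({k:np.round(v,3).tolist() for k,v in s.items()})
for n in ('scene','side','wrist'):
    im=eyes.get_image(n); cv2.imwrite(f'pics/{n}0.png',im[:,:,::-1])
    C=cam(n,s); print(n,np.round(C[0][0,0]),C[1],np.round(C[2],3).tolist())
E
```

```text
pics
{'clock': 0.0, 'qpos': [-1.321, 0.629, 0.038, 1.518, -0.027, 0.996, -0.02], 'qd': [0.001, -0.001, 0.001, 0.002, -0.0, 0.0, -0.0], 'tau': [0.0, -56.34, 1.227, -19.344, 0.011, 0.01, 0.0], 'eef_pos': [201.651, 617.273, 230.394], 'tool_rot': [-3.14, 0.0, 2.826], 'force': [-0.075, -0.207, 0.167], 'torque': [-0.055, -0.004, -0.023], 'width': 85.403}
scene 453.0 [0.00615012 0.         0.         0.         0.        ] [[-0.847, -0.362, 0.389, 989.106], [0.532, -0.575, 0.622, 753.743], [-0.001, 0.734, 0.679, 760.798], [0.0, 0.0, 0.0, 1.0]]
side 453.0 [-0.11601985  0.          0.          0.          0.        ] [[0.826, 0.394, -0.403, 173.883], [-0.563, 0.561, -0.606, -458.35], [-0.012, 0.728, 0.685, 670.991], [0.0, 0.0, 0.0, 1.0]]
wrist 382.0 [-0.01707961  0.          0.          0.          0.        ] [[0.31, -0.901, -0.305, 122.261], [0.951, 0.293, 0.101, 643.221], [-0.001, -0.321, 0.947, 372.531], [0.0, 0.0, 0.0, 1.0]]
```

View pics/scene0.png

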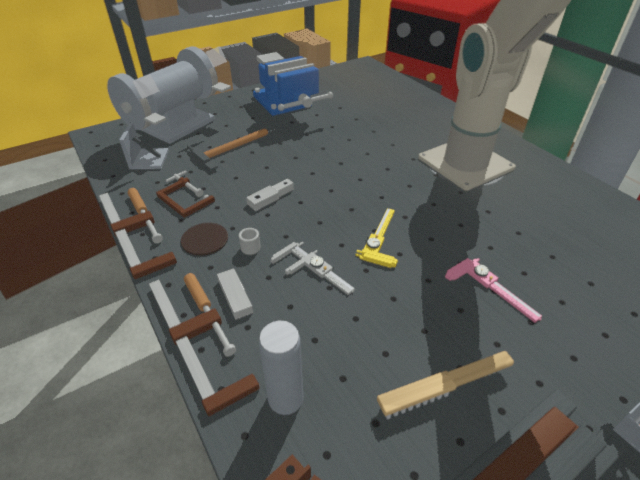

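View pics/side0.png

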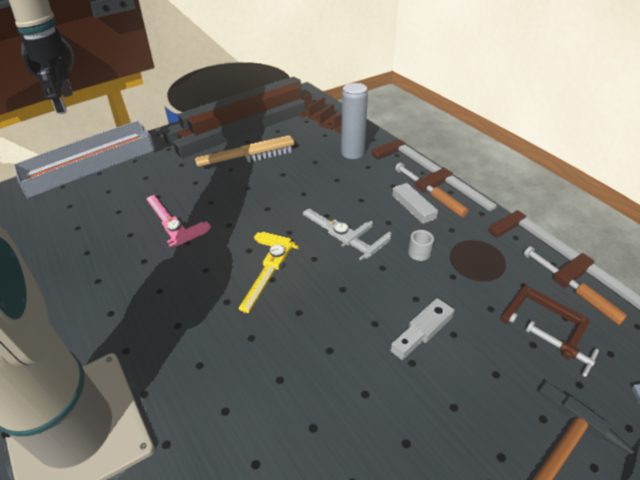

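The scene view shows the steel caliper at about (315,265), with its beam end at (352,290) and jaws towards (275,260). The link is at (270,194). In the side view the caliper is at (345,230) and the link at (422,328), with the tongue end at (402,345). I'll compute coarse positions next.

```bash
python3 - <<'E'
from h import *
S=cam('scene'); D=cam('side')
for n,C,z,pts in [('scene cal: end,dial,fixend,tip',S,8,[(352,290),(317,262),(297,246),(274,262)]),('side cal: end,dial,fixedjaw ends',D,8,[(305,211),(341,227),(388,238),(365,255)]),
 ('scene link ends(front/back)',S,24,[(254,199),(290,183)]),('side link tongue end, body end',D,24,[(402,345),(440,307)]),('coupl',S,45,[(249,233)]),('coupl',D,45,[(421,237)]),('disc',S,7,[(205,238)]),('disc',D,7,[(478,260)]),('offcut',D,24,[(415,199)]),('offcut',S,24,[(234,290)])]:
    print(n,np.round(pix2w(C,pts,z)[:,:2]).tolist())
E
```

```text
scene cal: end,dial,fixend,tip [[583.0, 238.0], [603.0, 125.0], [615.0, 53.0], [688.0, 72.0]]
side cal: end,dial,fixedjaw ends [[586.0, 234.0], [621.0, 142.0], [683.0, 55.0], [611.0, 43.0]]
scene link ends(front/back) [[629.0, -150.0], [513.0, -162.0]]
side link tongue end, body end [[519.0, -174.0], [629.0, -153.0]]
coupl [[707.0, -11.0]]
coupl [[712.0, -10.0]]
disc [[792.0, -93.0]]
disc [[793.0, -103.0]]
offcut [[808.0, 108.0]]
offcut [[806.0, 115.0]]
```

```bash
cat >> h.py <<'E'
def inc(cur,tgt):
    "cur,tgt = (x,y,z,yaw) tool pointing down -> increment row (cm, deg)"
    A=R.from_euler('xyz',[np.pi,0,cur[3]]); B=R.from_euler('xyz',[np.pi,0,tgt[3]])
    return np.round(np.r_[A.inv().apply(np.subtract(tgt[:3],cur[:3]))/10,np.degrees((A.inv()*B).as_rotvec())],2).tolist()
E
python3 -c "
from h import *
print(inc((201.851,617.879,231.313,2.826),(602,132,200,1.72)))"
```

```text
[-53.12, -33.77, 3.13, 0.0, -0.0, 63.37]
```

move_arm --pt "-53.1 -33.8 3.1 0 0 63.4" --pt "-53.1 -33.8 3.1 0 0 63.4" --pt "-53.1 -33.8 3.1 0 0 63.4" --pt "-53.1 -33.8 3.1 0 0 63.4" --pt "-53.1 -33.8 3.1 0 0 63.4" --pt "-53.1 -33.8 3.1 0 0 63.4" --pt "-53.1 -33.8 3.1 0 0 63.4" --pt "-53.1 -33.8 3.1 0 0 63.4" --pt "-53.1 -33.8 3.1 0 0 63.4" --pt "-53.1 -33.8 3.1 0 0 63.4" --pt "-53.1 -33.8 3.1 0 0 63.4" --pt "-53.1 -33.8 3.1 0 0 63.4" --pt "-53.1 -33.8 3.1 0 0 63.4" --pt "-53.1 -33.8 3.1 0 0 63.4" --pt "-53.1 -33.8 3.1 0 0 63.4" --pt "-53.1 -33.8 3.1 0 0 63.4" --pt "-53.1 -33.8 3.1 0 0 63.4" --pt "-53.1 -33.8 3.1 0 0 63.4" --grip 1

```text
clock: 1.95
eef_pos: [601.0, 133.1, 200.4]
tool_rot: [-3.141, -0.001, 1.721]
force: [0.4, -0.8, 0.1]
width: 85.3
```

```bash
python3 - <<'E'
from h import *
s=ctrl.read_state(); im=eyes.get_image('wrist'); cv2.imwrite('pics/w1.png',im[:,:,::-1]); json.dump({k:np.array(v).tolist() for k,v in s.items()},open('w1.json','w'))
print(s['clock'],s['eef_pos'],s['tool_rot'],np.abs(s['qd']).max())
E
```

```text
1.95 [600.99637298 133.13955366 200.37988992] [-3.14139601e+00 -6.05382274e-04  1.72144672e+00] 0.005642987016157622
```

View pics/w1.png

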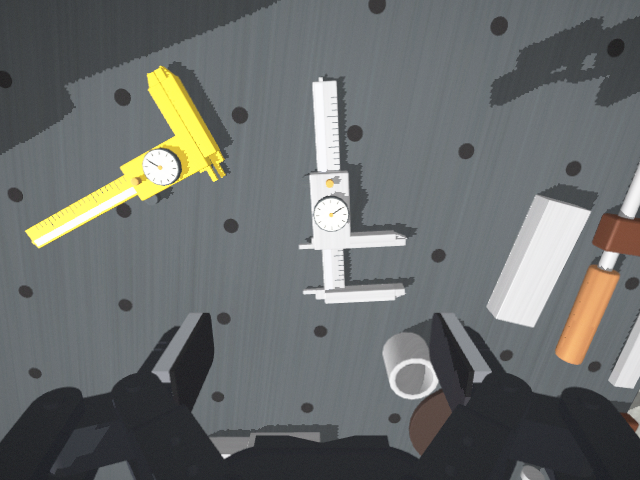

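The wrist view shows the caliper upright. Its beam's far end is at about (325,80), the dial at (331,213), the slide jaw at y≈240 and the fixed jaw at y≈293. I'll look at the link from the same pose relation, so calibration errors cancel.

move_arm --pt "-28.4 -7.3 0 0 0 0" --pt "-28.4 -7.3 0 0 0 0" --pt "-28.4 -7.3 0 0 0 0" --pt "-28.4 -7.3 0 0 0 0" --pt "-28.4 -7.3 0 0 0 0" --pt "-28.4 -7.3 0 0 0 0" --pt "-28.4 -7.3 0 0 0 0" --pt "-28.4 -7.3 0 0 0 0" --pt "-28.4 -7.3 0 0 0 0" --pt "-28.4 -7.3 0 0 0 0" --pt "-28.4 -7.3 0 0 0 0"

```text
clock: 3.1
eef_pos: [571.8, -158.2, 200.2]
tool_rot: [3.142, -0.001, 1.722]
force: [0.5, 0.7, 0.5]
width: 85.8
```

```bash
python3 - <<'E'
from h import *
s=ctrl.read_state(); im=eyes.get_image('wrist'); cv2.imwrite('pics/w2.png',im[:,:,::-1]); json.dump({k:np.array(v).tolist() for k,v in s.items()},open('w2.json','w'))
print(s['clock'],s['eef_pos'],s['tool_rot'],np.abs(s['qd']).max())
a=cv2.imread('pics/w1.png')[65:315,290:415]; b=cv2.imread('pics/w2.png')[95:345,225:425]
up=lambda i:cv2.resize(i,None,fx=2.4,fy=2.4,interpolation=cv2.INTER_CUBIC)
o=np.hstack([up(a),up(b)]); cv2.imwrite('pics/c12.png',o); print(o.shape)
E
```

```text
3.1 [ 571.79938112 -158.19900449  200.22518362] [ 3.14158212e+00 -5.97322536e-04  1.72205885e+00] 0.006167810789662097
(600, 780, 3)
```

View pics/c12.png

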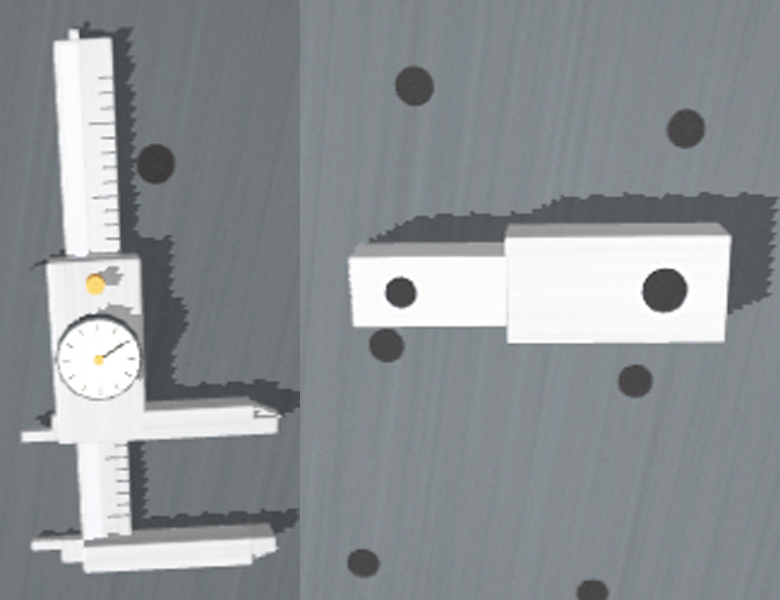

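The crops show clear corners: the link's tongue end at (350,256)/(353,326), its shoulder at x≈506 and its body end at (730,236)/(724,343). The caliper's beam, housing and jaw corners are visible too. I'll fit both models to these points.

```bash
cat >> h.py <<'E'
from scipy.optimize import least_squares
def fit(C,model,uv,p0):
    "model(p)->local pts; p=(x,y,th,...)"
    def w(p):
        c,s=np.cos(p[2]),np.sin(p[2]); L=np.array(model(p),float)
        return np.c_[p[0]+c*L[:,0]-s*L[:,1],p[1]+s*L[:,0]+c*L[:,1],L[:,2]]
    r=least_squares(lambda p:(w2pix(C,w(p))-uv).ravel(),p0,x_scale=[1,1,.01]+[1]*(len(p0)-3)); return r.x,(w2pix(C,w(r.x))-uv)
E
python3 - <<'E'
from h import *
s1,s2=json.load(open('w1.json')),json.load(open('w2.json'))
A=np.array([(111,39),(55,42),(48,260),(140,260),(278,431),(253,564),(131,532),(80,450)])/2.4+[290,65]
B=(np.array([(350,256),(353,326),(506,238),(508,343),(730,236),(724,343)])-[300,0])/2.4+[225,95]
cal=lambda p:[(10,100,8),(-10,100,8),(-17,-88+p[3]+70,14),(17,-88+p[3]+70,14),(67,-88+p[3],14),(58,-100,14),(10,p[4],8),(-10,p[5],8)]
p,r=fit(cam('wrist',s1),cal,A,[600,140,.15,43,-80,-50]); print('cal',np.round(p,3)); print(np.round(r,1).tolist())
lk=lambda p:[(-68,13,24),(-68,-13,24),(-12,20,24),(-12,-20,24),(68,20,24),(68,-20,24)]
q,r=fit(cam('wrist',s2),lk,B,[572,-162,.13]); print('link',np.round(q,3)); print(np.round(r,1).tolist())
rot=lambda t,v:np.array([[np.cos(t),-np.sin(t)],[np.sin(t),np.cos(t)]])@v
hs=lambda p:p[:2]+rot(p[2],[0,-88+p[3]+35])
ton=q[:2]+rot(q[2],[-40,0]); th=q[2]
goal=ton-rot(th,[50,-88+p[3]/2])
print('housing',hs(p),'tongue',ton,'goal cal',goal,'goal housing',hs(np.r_[goal,th,p[3]]))
E
```

```text
cal [ 6.07659e+02  1.38971e+02  2.08000e-01  4.44010e+01 -8.49210e+01
 -4.85110e+01]
[[0.5, -0.5], [-0.7, -0.2], [-0.6, 0.8], [0.6, -1.5], [0.3, 0.8], [0.4, 1.0], [0.5, -0.0], [-1.0, 0.1]]
link [ 5.74800e+02 -1.62458e+02  1.55000e-01]
[[-0.7, 0.2], [0.0, 0.1], [-0.2, -0.6], [-0.5, 0.4], [0.9, -0.0], [0.4, 0.1]]
housing [609.43496601 130.55713119] tongue [ 535.27913363 -168.6312868 ] goal cal [ 475.72266799 -111.33733338] goal housing [ 477.04983989 -119.83322879]
```

```bash
python3 -c "
from h import *
s=ctrl.read_state(); m=(*s['eef_pos'],s['tool_rot'][2])
print(inc(m,(609.4,130.6,70,1.779)))"
```

```text
[28.02, 8.07, 13.02, 0.0, 0.0, -3.29]
```

move_arm --pt "28.0 8.1 13.0 0 0 -3.3" --pt "28.0 8.1 13.0 0 0 -3.3" --pt "28.0 8.1 13.0 0 0 -3.3" --pt "28.0 8.1 13.0 0 0 -3.3" --pt "28.0 8.1 13.0 0 0 -3.3" --pt "28.0 8.1 13.0 0 0 -3.3" --pt "28.0 8.1 13.0 0 0 -3.3" --pt "28.0 8.1 13.0 0 0 -3.3" --pt "28.0 8.1 13.0 0 0 -3.3" --pt "28.0 8.1 13.0 0 0 -3.3" --pt "28.0 8.1 13.0 0 0 -3.3" --pt "28.0 8.1 13.0 0 0 -3.3"

```text
clock: 4.35
eef_pos: [610.5, 127.3, 71.0]
tool_rot: [3.141, 0.0, 1.775]
force: [-0.4, -0.3, -0.1]
width: 85.2
```

```bash
python3 -c "
from h import *
s=ctrl.read_state(); m=(*s['eef_pos'],s['tool_rot'][2]); print(np.round(m,3))
print(inc(m,(609.4,130.6,2,1.779)))"
```

```text
[610.533 127.283  71.015   1.775]
[0.35, -0.04, 6.9, -0.0, 0.0, -0.26]
```

move_arm --pt "0.3 0 2.5 0 0 -0.2" --pt "0.3 0 5.0 0 0 -0.2" --pt "0.3 0 6.2 0 0 -0.2" --pt "0.3 0 6.8 0 0 -0.2" --pt "0.3 0 6.8 0 0 -0.2" --pt "0.3 0 6.8 0 0 -0.2"

```text
clock: 4.95
eef_pos: [610.2, 131.7, 3.1]
tool_rot: [3.14, 0.0, 1.78]
force: [0.5, -0.1, -0.4]
width: 85.6
```

```bash
python3 - <<'E'
from h import *
s=ctrl.read_state(); im=eyes.get_image('wrist'); cv2.imwrite('pics/w3.png',im[:,:,::-1])
print(s['eef_pos'],s['tool_rot'],s['force'],s['width'])
E
```

```text
[610.24294646 131.65116759   3.12472683] [3.14022130e+00 1.63981649e-04 1.77997290e+00] [ 0.53578843 -0.11492728 -0.3544544 ] 85.64191881445568
```

View pics/w3.png

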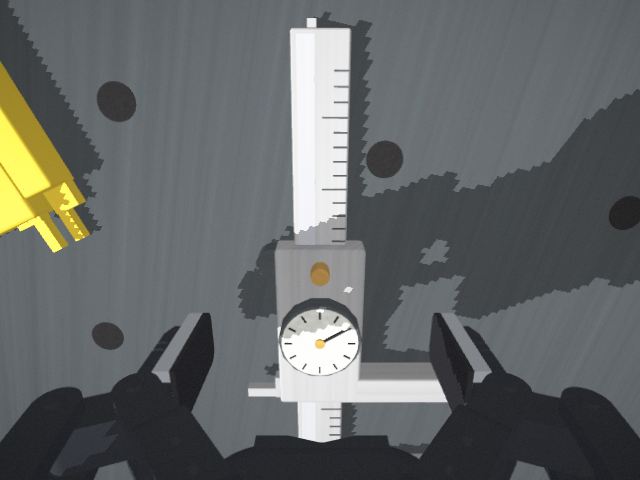

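```bash
python3 - <<'E'
from h import *
s=ctrl.read_state(); C=cam('wrist',s); T=tool_T(s)
p=pix2w(C,[(277,250),(364,250),(281,402),(359,402)],14); t=(np.c_[p,np.ones(4)]@np.linalg.inv(T).T)[:,:3]; print('housing corners in tool',np.round(t,1).tolist())
print('pad tip pix',w2pix(C,(T@np.array([[11,42,-13,1],[-11,42,-13,1],[11,-42,-13,1.]]).T).T[:,:3]).round())
E
```

```text
housing corners in tool [[33.9, -17.0, -10.7], [33.9, 14.9, -10.7], [-35.3, -17.9, -10.7], [-35.3, 15.4, -10.7]]
pad tip pix [[433. 308.]
 [428. 357.]
 [213. 308.]]
```

Housing corners in the tool frame are x −35…34 and y −17.5…15, so it is centred within about 1 mm. Closing the grip.

move_arm --pt "0 0 0.05 0 0 0" --pt "0 0 0.05 0 0 0" --pt "0 0 0.05 0 0 0" --pt "0 0 0.05 0 0 0" --pt "0 0 0.05 0 0 0" --pt "0 0 0.05 0 0 0" --pt "0 0 0.05 0 0 0" --pt "0 0 0.05 0 0 0" --pt "0 0 0.05 0 0 0" --pt "0 0 0.05 0 0 0" --grip -1

```text
clock: 6.0
eef_pos: [609.6, 131.9, 2.4]
tool_rot: [3.141, -0.0, 1.78]
force: [-2.5, -0.0, 5.5]
width: 32.2
```

move_arm --pt "0 0 -1.0 0 0 0" --pt "0 0 -2.5 0 0 0" --pt "0 0 -4.5 0 0 0" --pt "0 0 -6.5 0 0 0" --pt "0 0 -8.0 0 0 0" --pt "0 0 -8.0 0 0 0" --pt "0 0 -8.0 0 0 0" --pt "0 0 -8.0 0 0 0"

```text
clock: 6.8
eef_pos: [608.5, 131.8, 80.8]
tool_rot: [-3.139, -0.0, 1.78]
force: [0.8, 0.1, -4.8]
width: 31.9
```

```bash
python3 - <<'E'
from h import *
s=ctrl.read_state(); im=eyes.get_image('wrist'); cv2.imwrite('pics/w4.png',im[:,:,::-1]); json.dump({k:np.array(v).tolist() for k,v in s.items()},open('w4.json','w'))
m=(*s['eef_pos'],s['tool_rot'][2]); print(np.round(m,3),s['force'],s['width'])
E
```

```text
[608.514 131.808  80.808   1.78 ] [ 0.8173055   0.06236779 -4.80737477] 31.943212221656726
```

View pics/w4.png

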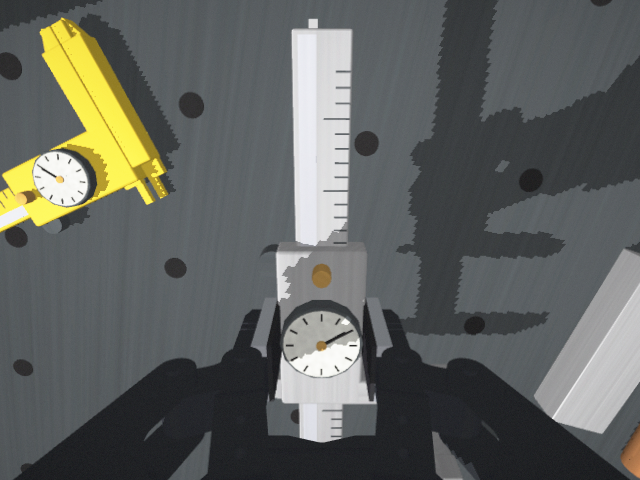

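The caliper is held: width is 32 mm, load is 4.8 N, and it looks level. The beam's far end is at (294–352,30). I'll fit its pose in the hand and compute the carry.

```bash
python3 - <<'E'
from h import *
s=json.load(open('w4.json')); z0=s['eef_pos'][2]-2.4
cal=lambda p:[(10,100,8+z0),(-10,100,8+z0),(-10,p[3],8+z0),(10,p[4],8+z0)]
p,r=fit(cam('wrist',s),cal,np.array([(352,29),(293,30),(297,243),(347,243)]),[605,140,.21,20,20]); print(p,r.round(1).tolist())
yaw=s['tool_rot'][2]; d=np.array(s['eef_pos'][:2])-p[:2]; c,sn=np.cos(p[2]),np.sin(p[2])
print('yaw-th',yaw-p[2],'TCP in caliper frame',[c*d[0]+sn*d[1],-sn*d[0]+c*d[1]])
E
```

```text
[6.06566545e+02 1.38812606e+02 2.09681934e-01 2.75600457e+01
 2.75868305e+01] [[1.7, 0.6], [-1.8, -0.5], [-1.3, 0.0], [1.5, 0.0]]
yaw-th 1.570719006936654 TCP in caliper frame [np.float64(0.4466135934027511), np.float64(-7.256574106331376)]
```

```bash
python3 -c "
from h import *
s=ctrl.read_state(); m=(*s['eef_pos'],s['tool_rot'][2])
print(inc(m,(477,-118.5,80,1.726)))"
```

```text
[-21.74, -18.08, 0.07, 0.0, -0.0, 3.12]
```

move_arm --pt "-2.2 -1.8 0 0 0 0.3" --pt "-5.0 -4.1 0 0 0 0.7" --pt "-8.0 -6.6 0 0 0 1.1" --pt "-11.0 -9.1 0 0 0 1.6" --pt "-14.0 -11.6 0 0 0 2.0" --pt "-17.0 -14.1 0 0 0 2.4" --pt "-19.5 -16.2 0 0 0 2.8" --pt "-21.0 -17.5 0 0 0 3.0" --pt "-21.7 -18.1 0 0 0 3.1" --pt "-21.7 -18.1 0 0 0 3.1" --pt "-21.7 -18.1 0 0 0 3.1" --pt "-21.7 -18.1 0 0 0 3.1" --pt "-21.7 -18.1 0 0 0 3.1"

```text
clock: 8.15
eef_pos: [478.3, -116.7, 81.7]
tool_rot: [3.141, -0.0, 1.729]
force: [1.1, -0.1, -2.9]
width: 32.0
```

```bash
python3 -c "
from h import *
s=ctrl.read_state(); m=(*s['eef_pos'],s['tool_rot'][2]); print(np.round(m,3),s['width'],s['force'])
print(inc(m,(477,-118.5,35,1.726)),inc(m,(477,-118.5,2.4,1.726)))
cv2.imwrite('pics/d5.png',eyes.get_image('side')[200:440,260:560,::-1].repeat(2,0).repeat(2,1))"
```

```text
[ 478.263 -116.716   81.671    1.729] 32.017123429393976 [ 1.12720637 -0.10137724 -2.93283847]
[-0.16, -0.15, 4.67, 0.0, -0.0, 0.15] [-0.16, -0.15, 7.93, 0.0, -0.0, 0.15]
```

View pics/d5.png

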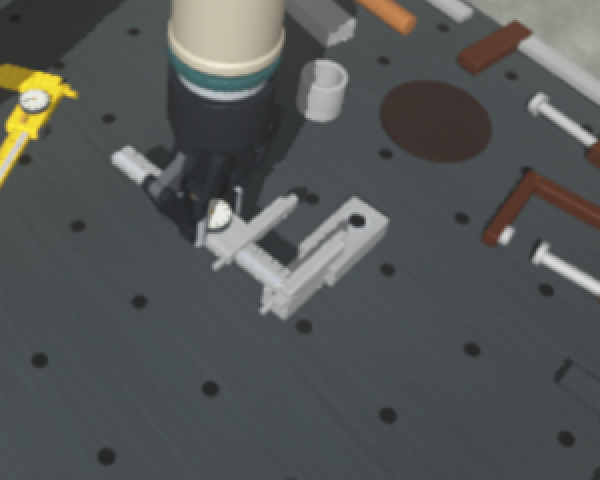

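The side view shows the caliper level above the link with its jaws parallel to it. I'll lower it to just above link height and check the overlay.

move_arm --pt "-0.1 -0.1 1.5 0 0 0.1" --pt "-0.2 -0.1 3.0 0 0 0.1" --pt "-0.2 -0.1 4.0 0 0 0.1" --pt "-0.2 -0.1 4.5 0 0 0.1" --pt "-0.2 -0.1 4.5 0 0 0.1" --pt "-0.2 -0.1 4.5 0 0 0.1"

```text
clock: 8.8
eef_pos: [477.2, -120.2, 37.0]
tool_rot: [3.141, 0.0, 1.725]
force: [0.0, 0.1, -4.7]
width: 32.5
```

```bash
python3 - <<'E'
from h import *
s=ctrl.read_state(); m=np.r_[s['eef_pos'],s['tool_rot'][2]]; print(np.round(m,3),s['width'],s['force'],inc(m,(477,-118.5,2.4,1.726)))
im=eyes.get_image('side')[:,:,::-1].copy(); C=cam('side')
rot=lambda t,v:np.array(v)@np.array([[np.cos(t),-np.sin(t)],[np.sin(t),np.cos(t)]]).T
th=m[3]-np.pi/2; o=m[:2]-rot(th,[0.2,-7.3]); z=m[2]-2.4
big=cv2.resize(im,None,fx=4,fy=4,interpolation=cv2.INTER_CUBIC)
def poly(o,th,L,z,col): 
    w=np.c_[o+rot(th,L),np.full(len(L),z)]; cv2.polylines(big,[np.int32(w2pix(C,w)*4+1.5)],True,col,1)
poly(o,th,[(10,-100),(58,-100),(58,-95),(67,-95),(67,-88),(10,-88)],z+14,(0,0,255))
f=-43.6
poly(o,th,[(17,f+12),(58,f+12),(58,f+7),(67,f+7),(67,f),(17,f)],z+14,(0,0,255))
poly(np.array([574.8,-162.46]),.155,[(-68,13),(-12,13),(-12,20),(68,20),(68,-20),(-12,-20),(-12,-13),(-68,-13)],24,(0,255,0))
cv2.imwrite('pics/d6.png',big[1120:1560,1400:1880])
E
```

```text
[ 477.199 -120.184   37.031    1.725] 32.45081517212717 [ 0.00816493  0.08893597 -4.73808072] [0.17, 0.01, 3.46, 0.0, 0.0, -0.08]
```

View pics/d6.png

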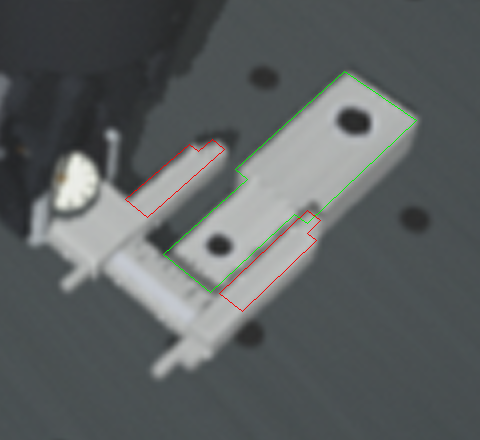

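The overlay agrees: the tongue lies between the jaws and the beam clears the tongue's end. Setting the caliper down.

move_arm --pt "0.1 0 1.0 0 0 0" --pt "0.1 0 2.0 0 0 0" --pt "0.1 0 2.8 0 0 0" --pt "0.1 0 3.2 0 0 0" --pt "0.1 0 3.4 0 0 0" --pt "0.1 0 3.4 0 0 0" --pt "0.1 0 3.4 0 0 0"

```text
clock: 9.55
eef_pos: [476.9, -119.3, 2.8]
tool_rot: [3.141, 0.0, 1.724]
force: [0.9, -0.6, -3.6]
width: 32.1
```

move_arm --pt "0 0 0.06 0 0 0" --pt "0 0 0.12 0 0 0" --pt "0 0 0.12 0 0 0"

```text
clock: 9.85
eef_pos: [477.0, -119.3, 2.3]
tool_rot: [3.141, 0.0, 1.724]
force: [-0.9, -0.5, 3.7]
width: 32.2
```

move_arm --pt "0 0 0 0 0 0" --pt "0 0 0 0 0 0" --pt "0 0 0 0 0 0" --pt "0 0 0 0 0 0" --pt "0 0 0 0 0 0" --pt "0 0 0 0 0 0" --pt "0 0 0 0 0 0" --pt "0 0 0 0 0 0" --grip 1

```text
clock: 10.65
eef_pos: [476.7, -119.2, 1.5]
tool_rot: [-3.141, -0.0, 1.724]
force: [0.2, 0.9, -0.4]
width: 85.3
```

move_arm --pt "0 0 -2 0 0 0" --pt "0 0 -5 0 0 0" --pt "0 0 -9 0 0 0" --pt "0 0 -14 0 0 0" --pt "0 0 -19 0 0 0" --pt "0 0 -20 0 0 0" --pt "0 0 -20 0 0 0" --pt "0 0 -20 0 0 0" --pt "0 0 -20 0 0 0"

```text
clock: 11.55
eef_pos: [475.5, -118.8, 199.9]
tool_rot: [-3.138, -0.001, 1.725]
force: [-1.0, 0.9, 0.6]
width: 85.2
```

```bash
python3 - <<'E'
from h import *
s=ctrl.read_state(); im=eyes.get_image('wrist'); cv2.imwrite('pics/w7.png',im[:,:,::-1]); json.dump({k:np.array(v).tolist() for k,v in s.items()},open('w7.json','w'))
print(s['clock'],s['eef_pos'],s['tool_rot'],s['force'])
E
```

```text
11.55 [ 475.45638512 -118.79656474  199.86019501] [-3.13799972e+00 -1.28480851e-03  1.72450158e+00] [-0.95682807  0.88400489  0.60055828]
```

View pics/w7.png

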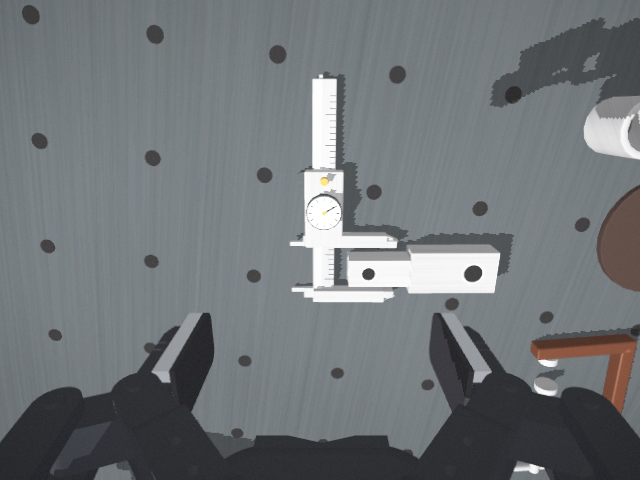

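The wrist view shows the caliper astride the tongue, with its jaws at rows ~243 and ~293 and the tongue at rows 254–287. The beam clears the tongue's end. Next I'll turn the gripper 90° and go over the jaws.

```bash
python3 - <<'E'
from h import *
s=json.load(open('w7.json')); C=cam('wrist',s)
cal=lambda p:[(10,100,8),(-10,100,8),(-17,-88+p[3]+70,14),(17,-88+p[3]+70,14),(67,-88+p[3],14),(58,-100,14)]
p,r=fit(C,cal,np.array([(337,79),(313,80),(304.5,172),(343,172),(397,245),(383,300)]),[475,-112,.154,44]); print(p,r.round(1).tolist())
lk=lambda p:[(-68,13,24),(-68,-13,24),(68,20,24),(68,-20,24)]
q,r=fit(C,lk,np.array([(348,253),(349,287),(498,246),(495,292)]),[572,-162,.155]); print(q,r.round(1).tolist())
rot=lambda t,v:np.array(v)@np.array([[np.cos(t),-np.sin(t)],[np.sin(t),np.cos(t)]]).T
t=q[:2]+rot(q[2],[-40,0]); print('tongue in cal',rot(-p[2],t-p[:2]),'mid',-88+p[3]/2)
print('squeeze',p[:2]+rot(p[2],[40,-88+p[3]/2]))
m=(*s['eef_pos'],s['tool_rot'][2]); print(inc(m,(525.1,-170.9,60,.155)), s['qpos'])
E
```

```text
[ 4.75361381e+02 -1.11807031e+02  1.55699153e-01  4.42316186e+01] [[-0.6, -0.4], [-1.2, -1.4], [-0.3, -1.1], [0.9, -1.2], [0.2, 2.7], [1.2, 2.6]]
[ 5.73001501e+02 -1.58626712e+02  1.64205082e-01] [[-0.4, 4.0], [-1.8, -3.6], [2.6, 2.4], [-0.5, -2.9]]
tongue in cal [ 49.20008289 -61.73468773] mid -65.88419067566906
squeeze [ 525.094231   -170.69141053]
[-5.91, 4.11, 13.99, 0.0, -0.0, 89.93] [-0.049382065664968486, 0.46766575043178693, 0.33714333453303247, 1.992427724551369, -0.22743925533653891, 0.7211764797936847, 0.5802387977397592]
```

move_arm --pt "-5.9 4.1 5 0 0 8" --pt "-5.9 4.1 8 0 0 16" --pt "-5.9 4.1 11 0 0 24" --pt "-5.9 4.1 13 0 0 32" --pt "-5.9 4.1 14 0 0 40" --pt "-5.9 4.1 14 0 0 48" --pt "-5.9 4.1 14 0 0 56" --pt "-5.9 4.1 14 0 0 64" --pt "-5.9 4.1 14 0 0 72" --pt "-5.9 4.1 14 0 0 80" --pt "-5.9 4.1 14 0 0 87" --pt "-5.9 4.1 14 0 0 90" --pt "-5.9 4.1 14 0 0 90" --pt "-5.9 4.1 14 0 0 90" --pt "-5.9 4.1 14 0 0 90"

```text
clock: 13.1
eef_pos: [525.9, -171.3, 61.1]
tool_rot: [-3.141, 0.001, 0.154]
force: [0.3, -0.8, -0.1]
width: 85.3
```

```bash
python3 - <<'E'
from h import *
s=ctrl.read_state(); m=(*s['eef_pos'],s['tool_rot'][2]); print(np.round(m,3),s['clock']); print(inc(m,(525.1,-170.9,1.5,.155)))
E
```

```text
[ 5.25914e+02 -1.71261e+02  6.10600e+01  1.54000e-01] 13.1
[-0.07, -0.05, 5.96, -0.0, 0.0, -0.03]
```

move_arm --pt "-0.1 0 2 0 0 0" --pt "-0.1 0 3.5 0 0 0" --pt "-0.1 0 4.2 0 0 0" --pt "-0.1 0 4.8 0 0 0" --pt "-0.1 0 5.3 0 0 0" --pt "-0.1 0 5.7 0 0 0" --pt "-0.1 0 5.9 0 0 0" --pt "-0.1 0 5.9 0 0 0" --pt "-0.1 0 5.9 0 0 0"

```text
clock: 14.0
eef_pos: [525.5, -171.4, 2.8]
tool_rot: [3.141, -0.0, 0.154]
force: [0.7, 0.9, -0.2]
width: 85.3
```

```bash
python3 - <<'E'
from h import *
s=ctrl.read_state(); print(s['eef_pos'],s['tool_rot'],s['force'])
a=eyes.get_image('wrist')[:,:,::-1]; cv2.imwrite('pics/w8.png',a)
E
```

```text
[ 525.50126546 -171.43788025    2.81971107] [ 3.14143295e+00 -3.65911639e-04  1.53744050e-01] [ 0.74388478  0.90226751 -0.23183853]
```

View pics/w8.png

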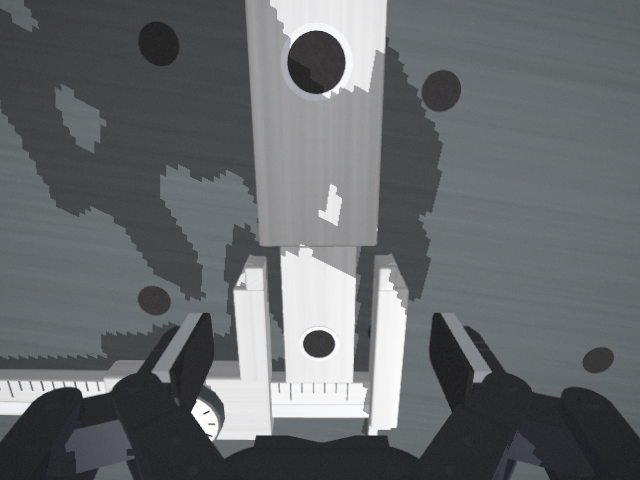

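The fingers straddle both jaws (columns ~235–270 and ~370–405), with the tongue centred between them. The open pads stand back about 13 mm, so I'll go 5 mm lower for a sound bite before squeezing.

move_arm --pt "0 0 0.25 0 0 0" --pt "0 0 0.48 0 0 0" --pt "0 0 0.48 0 0 0" --pt "0 0 0.48 0 0 0"

```text
clock: 14.45
eef_pos: [525.2, -171.4, -2.3]
tool_rot: [-3.142, 0.0, 0.154]
force: [-0.1, 0.4, -0.2]
width: 85.6
```

move_arm --pt "0 0 0 0 0 0" --pt "0 0 0 0 0 0" --pt "0 0 0 0 0 0" --pt "0 0 0 0 0 0" --pt "0 0 0 0 0 0" --pt "0 0 0 0 0 0" --pt "0 0 0 0 0 0" --pt "0 0 0 0 0 0" --pt "0 0 0 0 0 0" --pt "0 0 0 0 0 0" --pt "0 0 0 0 0 0" --pt "0 0 0 0 0 0" --pt "0 0 0 0 0 0" --pt "0 0 0 0 0 0" --pt "0 0 0 0 0 0" --grip -1

```text
clock: 15.95
eef_pos: [527.6, -179.0, 1.1]
tool_rot: [3.129, -0.005, 0.15]
force: [-2.0, -9.4, 17.3]
width: 48.4
```

```bash
python3 - <<'E'
from h import *
s=ctrl.read_state(); print(s['eef_pos'],s['tool_rot'],s['force'],s['width'],s['clock'])
a=eyes.get_image('wrist')[:,:,::-1]; cv2.imwrite('pics/w9.png',a)
s=ctrl.read_state(); print(s['eef_pos'],s['force'])
E
```

```text
[ 527.61828089 -178.95034774    1.06379547] [ 3.12887002 -0.00537113  0.15035159] [-1.96206626 -9.44269635 17.31429339] 48.39059761802788 15.95
[ 527.5836666  -178.94358679    1.06430181] [-1.35185087 -8.04161675 17.27313255]
```

View pics/w9.png

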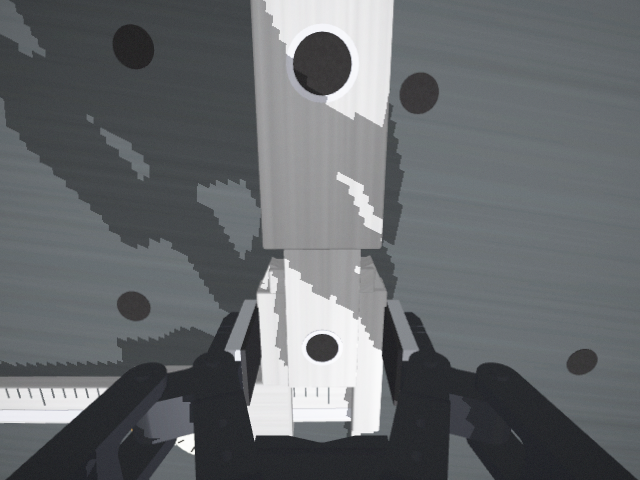

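The jaws are shut flush on the tongue (columns ~285–355) and the width matches 26 + 24 mm. The fingertips press on the bench at 17 N and the tool was deflected 7 mm sideways. I'll relieve that while still squeezing.

move_arm --pt "0 0 -0.05 0 0 0" --pt "0 0 -0.1 0 0 0" --pt "0 0 -0.15 0 0 0" --pt "0 0 -0.2 0 0 0" --pt "0 0 -0.25 0 0 0" --pt "0 0 -0.3 0 0 0" --pt "0 0 -0.3 0 0 0" --pt "0 0 -0.3 0 0 0" --pt "0 0 -0.3 0 0 0" --pt "0 0 -0.3 0 0 0"

```text
clock: 17.0
eef_pos: [526.3, -174.4, 1.3]
tool_rot: [3.136, -0.002, 0.152]
force: [1.7, -5.7, -2.4]
width: 48.2
```

move_arm --pt "0 0.1 0 0 0 0" --pt "0 0.2 0 0 0 0" --pt "0 0.25 0 0 0 0" --pt "0 0.25 0 0 0 0" --pt "0 0.25 0 0 0 0"

```text
clock: 17.5
eef_pos: [526.3, -174.5, 1.3]
tool_rot: [3.14, -0.001, 0.153]
force: [1.0, -3.7, 5.8]
width: 48.1
```

move_arm --pt "0 0 0 0 0 0" --pt "0 0 0 0 0 0" --pt "0 0 0 0 0 0" --pt "0 0 0 0 0 0" --pt "0 0 0 0 0 0" --pt "0 0 0 0 0 0" --pt "0 0 0 0 0 0" --pt "0 0 0 0 0 0" --grip 1

```text
clock: 18.3
eef_pos: [525.7, -173.9, 0.8]
tool_rot: [-3.141, 0.0, 0.154]
force: [-0.7, 0.4, 0.6]
width: 85.3
```

move_arm --pt "0 0 -2 0 0 0" --pt "0 0 -5 0 0 0" --pt "0 0 -9 0 0 0" --pt "0 0 -13 0 0 0" --pt "0 0 -15 0 0 0" --pt "0 0 -15 0 0 0" --pt "0 0 -15 0 0 0" --pt "0 0 -15 0 0 0"

```text
clock: 19.1
eef_pos: [524.9, -173.2, 149.6]
tool_rot: [-3.14, 0.002, 0.154]
force: [-0.8, -0.8, -0.1]
width: 85.2
```

```bash
python3 - <<'E'
from h import *
s=ctrl.read_state(); print(s['eef_pos'],s['tool_rot'],s['force'],s['width'],s['clock']); json.dump({k:np.array(v).tolist() for k,v in s.items()},open('w10.json','w'))
a=eyes.get_image('wrist')[:,:,::-1]; cv2.imwrite('pics/w10.png',a)
b=eyes.get_image('side')[270:430,310:490,::-1]
cv2.imwrite('pics/c10.png',np.hstack([cv2.resize(a[60:420,160:560],(440,396),interpolation=cv2.INTER_CUBIC),cv2.resize(b,(352,396) if 0 else (352,396))]))
E
```

```text
[ 524.92030083 -173.20246658  149.58241345] [-3.14019893e+00  1.94002078e-03  1.53838938e-01] [-0.78589834 -0.81345453 -0.07953994] 85.15331714734309 19.1
```

View pics/c10.png

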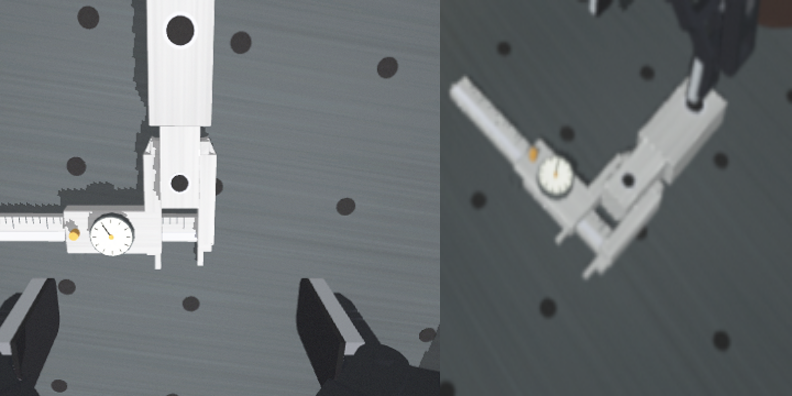

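The jaws are flush on the tongue and everything looks flat. Last numeric check: opening, squareness and link shift.

```bash
python3 - <<'E'
from h import *
s=json.load(open('w10.json')); C=cam('wrist',s); f=lambda P,z:pix2w(C,np.array(P)/1.1+[160,60],z)[:,:2]
a=f([(144,155),(216,155)],14); print('outer span',np.linalg.norm(a[0]-a[1]))
t=f([(159,208),(199,208),(160,127),(200,127)],24); print('tongue width',np.linalg.norm(t[2]-t[3]),'end mid',(t[0]+t[1])/2,'shoulder mid',(t[2]+t[3])/2)
d=(t[2]+t[3]-t[0]-t[1])/2; u=d/np.linalg.norm(d); print('len',np.linalg.norm(d),'origin est',(t[2]+t[3])/2+12*u,'was 574.8,-162.5; yaw',np.arctan2(u[1],u[0]))
b=f([(0,241),(64,240)],8); e=b[1]-b[0]; print('beam dir: caliper yaw',np.arctan2(e[0],-e[1]))
E
```

```text
outer span 48.67097617767613
tongue width 25.508355264151334 end mid [ 507.58247422 -176.6443378 ] shoulder mid [ 562.12045976 -168.71730919]
len 55.11106648852197 origin est [ 573.9956759  -166.99126124] was 574.8,-162.5; yaw 0.1443379838897485
beam dir: caliper yaw 0.17396239263905192
```

```bash
python3 -c "
from cell import ctrl
print(ctrl.finish_job())"
```

```text
the job is handed in; nothing more can be done
None
```

The caliper is lying flat on the bench, closed on the tongue and ready to read. The job is handed in at about 19 s on the robot's clock; no verdict was reported.

I carried the caliper by its housing, set it down open (about 44 mm) astride the tongue and let go. Then I squeezed it across the two long jaws until both bore on the tongue, opened the gripper and backed off.

**Last checks**
- **Opening:** the outer span over the jaws measured 48.7 mm by camera, against 50 mm expected for a 26 mm tongue. The same picture read the tongue 0.5 mm narrow, so the opening is about 26 mm within camera error. The gripper read 48 mm during the squeeze, and it had also read 2 mm low on the housing.
- **Squareness:** the measured beam and link directions differ by about 0.03 rad, inside the 0.05 limit and about the picking error. The jaws look flush on the tongue.
- **Link:** it moved about 5 mm from where it was.
- **Other things:** I saw no contact with the coupling, offcut or disc, but did not measure them again at the end.

**What went wrong:** during the squeeze I had gone a little too low. The fingertips pressed on the bench at about 17 N and pushed the arm about 8 mm sideways. I eased this off before letting go.

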